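# Load the side-boring machine and index its carriage to the detent

## Robot

A 6-joint arm with a two-finger parallel gripper is mounted at the origin on the work surface. World frame = base frame: x ahead of the robot, y to its left, z up, the work surface at z = 0. Lengths are in m, angles in rad, forces in N, time in s.
With the tool pointing down it reaches from about 0.425 to 0.95 m from the base axis. Payload 3.5 kg.
Tool frame: the origin (TCP) lies midway between the tips of the shut fingers; the grasp point (between the pads) lies ctrl.grasp_offset behind it (ctrl.grasp_offset is the distance from the TCP to the grasp point, in m); x points along the fingers, y is the direction in which the jaws open and shut, and the axes are right-handed (so a half turn about x gives the same grasp; the last joint's range is limited). The gripper opens to 85 mm and grips with 20 to 120 N. Pads are 22 mm wide; open, the fingers measure 114 mm over their backs; the gripper's body (76 mm by 85 mm) begins 54 mm behind the grasp point. The pads swing forward as they close: fully open they stand 13 mm farther back than shut.
Start: joints at [1.182, 0.286, 1.577, -0, 1.279, -0.15], TCP at [0.16, 0.656, 0.231] pointing down, gripper open.
Joint ranges: [-2.77, 2.77], [-0.9, 2.22], [0.21, 2.48], [-1.53, 4.67], [0.24, 2.81], [-2.84, 2.84]. Speed limits (rad/s): [2.79, 2.79, 3.14, 3.14, 3.14, 3.14].

## Interface

Orientations are given as a unit quaternion [x, y, z, w].
In Python, from plant import readout, read_camera, sign_off, ctrl gives the robot as it stands.
- The arm moves only by the tool drive_tool, never from a script. Its argument "steps" is a list of rows, each a list of 5 numbers: the shift along the tool's x, y, z in cm, then the turn about the tool's x in degrees, then the opening, from 0 (shut) to 1 (fully open). A call has 1 to 10 rows; each row shifts and turns the commanded pose from where the row before left it, along the tool's axes as they then stand; what a row does not reach is not made up. A row lasts 1/10 s, in which the tool goes at most 50 mm and 8.59 degrees, less where a joint would pass 70% of its speed; a pose out of reach is approached as far as the arm can. A call is refused whole if a number of a shift passes 5 or a number of a turn 8.59, either way. A call with a gripper value outside its range is refused whole. The fingers move at their own pace and stop on an object; "force" is the grip in N (left out, the last holds). Time passes only in rows, so rows that do not move let the fingers close. It gives the time, the measured TCP pose, the force and the opening at its end, in the units of the state.
- readout.get_state(): the state, without advancing time (a new reading comes with each control period).
- read_camera(name): name is "scene" or "side" or "wrist"; returns a dict with "frame" (420x560x3 uint8, red, green, blue), "vertical_fov" (degrees; the focal length in pixels is half the picture's height over the tangent of half this angle, whatever the lens; pixels are square), "cx", "cy" (the principal point, pixels), "k1" (the pictures are not rectified: a ray, as slopes to the right and down, at radius r is drawn at 1 + k1 r^2 times it, then the intrinsics apply), "eye" and "orientation" of the camera in the world. Camera axes: x right, y up, looking along -z (the intrinsics and any distortion apply to the point x, -y, -z); pixel columns grow to the right and rows downward; lengths in m; the calibration is good to about 2 mm. A picture is of the moment at which its call begins. There is no depth.
- sign_off(): hands the job in, once; it reports no verdict.
The state is a dict: "time": time; "qpos": joint angles; "dq": joint speeds; "joint_efforts": joint torques, N m; "eef_pos": TCP position; "tcp_rot": TCP orientation; "contact_force": force on the tool from outside, world axes, zero at the start; "wrist_torque": the same for the moment, N m; "opening": opening from 0.0 (shut) to 1.0 (fully open).
Only numpy, scipy, OpenCV 4.12 (cv2) and the standard library are available. Lean on these libraries where they do the work, as an engineer would, in place of code of your own. Each camera call takes 0.05 s, during which the arm holds its last target. There are 200 camera calls.

## Task

Stand the round mallet-head blank upright in the round pocket of the boring machine's carriage while the carriage is at its loading end, setting it fully down rather than dropping it, and let go of it. Then take the carriage by its handle and slide it towards the bit until you feel the ball detent drop into its notch, not running on past it. Finish there with the carriage resting in the notch and your grip still on the handle, holding it for the bore, and leave the other things on the bench alone.

Things in the scene. Friction and masses are not known exactly. Their poses are not given: they have to be found in the camera images.
- blank_center (a point): The round blank: light-wood cylinder, 56 mm diameter, 84 mm tall, 2 mm chamfers at both ends, 110 to 205 g, standing loose on the bench left or right of the machine. This point is its centre, 42 mm above its underside. Either end may go down.
- blank: The same blank; origin at the centre of its underside, z along its axis.
- pocket (a point): Centre of the FLOOR of the carriage's round pocket, 62 mm above the bench. Bore 58.4 mm, 18 mm deep, in a 90 mm square plywood block, top 80 mm above the bench. A seated blank has its centre 42 mm and top 84 mm above this point. The carriage slides along this point's +y towards the bit's line; +x points to the drilling head; z up.
- carriage (a joint): Carriage travel on its guide bars, m: 0 at the loading end stop, growing along the machine's +y to 0.19 at the far stop. Starts between 0 and 0.03. The detent notch lies between 0.125 and 0.165, where the pocket is in line with the bit. Sliding drag about 2 N; the carriage stays where it is left.
- detent_ball (a joint): Spring ball (14 mm) under the carriage, m: 0 riding on the index bar, about 0.003 when fully in the notch. The notch is 9 mm wide: within about 4 mm of its middle the ball pulls the carriage in with up to about 5 N, and about 15 to 20 N is needed to push it out again. A carriage left loose there settles in the notch by itself.
- handle: Turned wooden handle standing on the carriage, 107 mm from the pocket's axis along the machine's -x. Origin: middle of its grip, 111 mm above the bench. Round, 27 mm diameter from 22 mm below to 18 mm above the origin, top 26 mm above; an 18 mm stem goes down to the plate 53 mm below. Axes as the pocket's: y along the slide.
- bit_tip (a point): Tip of the horizontal bit, 104 mm above the bench, on the drilling head (motor top 154 mm above the bench). Axes as the pocket's; the bit points along -x. The tip stays 44 mm to the +x side of the pocket's axis, 16 mm clear of a seated blank. In the notch, the pocket has the same y as the tip in this frame.
- billet: Bystander: a square light-wood billet, 52 x 52 x 84 mm, standing on the other side of the machine from the round blank; origin at the centre of its underside. Not for this job.
- wax_tin: Bystander: a metal wax tin, 87 mm diameter, 42 mm high; origin under its centre.
- gouge: Bystander: a turning gouge 400 mm long, wooden handle, lying on the bench; origin on the bench under its middle, x along it towards the blade.
Things that resemble listed ones, but are neither listed nor needed, are in the scene too. What is shaped like the blank but yellow is not meant.

How it is judged:
On the way:
1. the round blank stands fully down in the pocket, let go, with the pocket still 50 mm or more short of the bit's line (horizontal distance between blank_center and pocket below 0.003 m and z of blank_center in the frame of pocket below 0.045 m and angle between the z axis of blank and the z axis of pocket, either way round below 0.06 rad and contact force between the fingers and blank below 0.5 N and y of pocket in the frame of bit_tip below -0.05 m), for 0.2 s.
At the end, for the whole second after the job is handed in: The blank stands fully down in the pocket (3 mm, 0.06 rad), untouched; the carriage is still, its ball dropped 1.5 mm or more into the notch and the pocket within 1.5 mm of the bit's line; the fingers still grip the handle with more than 3 N (horizontal distance between blank_center and pocket below 0.003 m and z of blank_center in the frame of pocket below 0.045 m and angle between the z axis of blank and the z axis of pocket, either way round below 0.06 rad and contact force between the fingers and blank below 0.5 N and y of pocket in the frame of bit_tip between -0.0015 and 0.0015 m and value of joint detent_ball above 0.0015 m and velocity of joint carriage between -0.005 and 0.005 m/s and contact force between the fingers and handle above 3 N); the arm keeps its last pose, push and grip.
It fails at once if the carriage is run more than 8 mm past the notch (y of pocket in the frame of bit_tip above 0.008 m).
It fails at once if the blank is dropped (falls untouched faster than 0.5 m/s) (linear speed of blank above 0.5 m/s and contact force between the fingers and blank below 0.1 N).
It fails at once if the fingers push on the blank, instead of the handle, while the carriage nears the bit (within 50 mm of its line) (contact force between the fingers and blank above 0.5 N and y of pocket in the frame of bit_tip above -0.05 m and horizontal distance between blank_center and pocket below 0.003 m).
It fails at once if the billet, the wax tin or the gouge is shifted by more than 20 mm (distance of any of billet, wax_tin, gouge from where it was at the start of the episode above 0.02 m).
It also fails if it takes over 72 s, if anything falls off the work surface, if the arm or the gripper's body presses on something with over 40 N, if the wrist force passes 120 N, or if a joint passes its speed limit or range.

## Working session

There is one attempt and no reset: what is moved stays moved. The work goes in short steps, Python scripts to look and compute and a tool call to move; the robot and the scene stay as the last step left them, time stands still between calls to the robot, and variables do not carry over. Pictures are saved under pics/ and viewed, about 8 in all and at most 12, crops included, and the job is handed in when it is done.

Besides the shell and the picture viewer there is one more tool, called after ">>>" as a command line: name --pt "numbers of a row" for each row, then --argument value for the rest. drive_tool: Moves the arm, as the interface text tells. Its arguments: {"type":"object","properties":{"steps":{"type":"array","items":{"type":"array","items":{"type":"number"}}},"force":{"type":"number"}},"required":["steps"]}

```bash
mkdir -p pics
cat > h.py <<'E'
import numpy as np, cv2
from scipy.spatial.transform import Rotation as R
from plant import readout, read_camera, sign_off, ctrl
def K(c):
    h,w=c['frame'].shape[:2]; f=h/2/np.tan(np.radians(c['vertical_fov'])/2); return np.array([[f,0,c['cx']],[0,f,c['cy']],[0,0,1.]])
def D(c): return np.array([c['k1'],0,0,0,0.])
def ray(c,u,v):
    p=cv2.undistortPoints(np.array([[[u,v]]],float),K(c),D(c))[0,0]
    return np.array(c['eye']),R.from_quat(c['orientation']).apply([p[0],-p[1],-1])
def onz(c,u,v,z):
    e,d=ray(c,u,v); return e+d*(z-e[2])/d[2]
def proj(c,P):
    q=R.from_quat(c['orientation']).inv().apply(np.atleast_2d(P)-np.array(c['eye']))*[1,-1,-1]
    return cv2.projectPoints(q.reshape(-1,1,3),np.zeros(3),np.zeros(3),K(c),D(c))[0][:,0]
def save(c,n): cv2.imwrite('pics/'+n,c['frame'][:,:,::-1])
import pickle
E
python3 - <<'E'
from h import *
cs={n:read_camera(n) for n in('scene','side','wrist')}
pickle.dump(cs,open('c0.pkl','wb'))
for n,c in cs.items(): save(c,n+'0.png'); print(n,{k:v for k,v in c.items() if k!='frame'})
print(readout.get_state(),ctrl.grasp_offset)
E
```

```text
scene {'vertical_fov': 54.82016394500517, 'cx': 278.87225118909896, 'cy': 210.6855692662405, 'k1': 0.019364167513865844, 'eye': array([0.99644191, 0.52049111, 1.14802657]), 'orientation': array([0.10731267, 0.27408527, 0.888025  , 0.35323202])}
side {'vertical_fov': 56.644726015745306, 'cx': 284.52552265544836, 'cy': 205.3581757079066, 'k1': -0.026852194560512944, 'eye': array([ 0.09730665, -0.54537967,  0.84436734]), 'orientation': array([ 0.34980705, -0.10783037, -0.30062813,  0.88069879])}
wrist {'vertical_fov': 63.17518772531971, 'cx': 282.4816845182223, 'cy': 214.06568268707173, 'k1': -0.017562698829745725, 'eye': array([0.08840947, 0.67240948, 0.37387457]), 'orientation': array([-0.11796095, -0.09022592,  0.61126082,  0.77737038])}
{'time': 0.15, 'qpos': array([ 1.18202460e+00,  2.86991837e-01,  1.57786215e+00,  2.04279385e-05,
        1.27860651e+00, -1.50020463e-01]), 'dq': array([ 3.28759687e-04, -2.37000512e-03, -5.49506314e-03,  3.81591792e-05,
        4.61356393e-04, -3.33866376e-04]), 'joint_efforts': array([ 1.00476809e-03, -4.06598783e+01, -2.93142772e+01, -1.17369304e-04,
        3.86778600e-03, -5.49659006e-06]), 'eef_pos': array([0.15941071, 0.65537066, 0.23023355]), 'tcp_rot': array([ 0.08357829,  0.7022563 , -0.08484774,  0.70189145]), 'contact_force': array([ 1.30217215,  1.24405089, -0.18995256]), 'wrist_torque': array([0.02962282, 0.0130684 , 0.04929088]), 'opening': 0.9994504237861448} 0.0187
```

View pics/scene0.png

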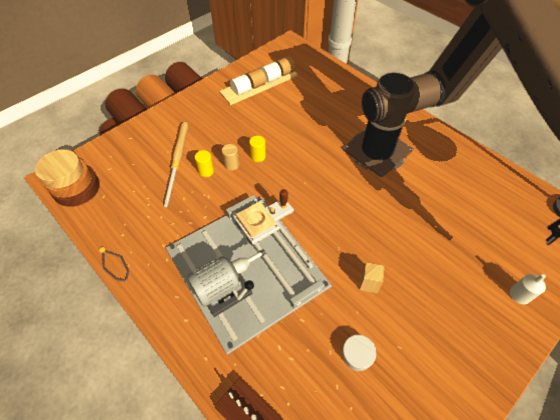

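View pics/side0.png

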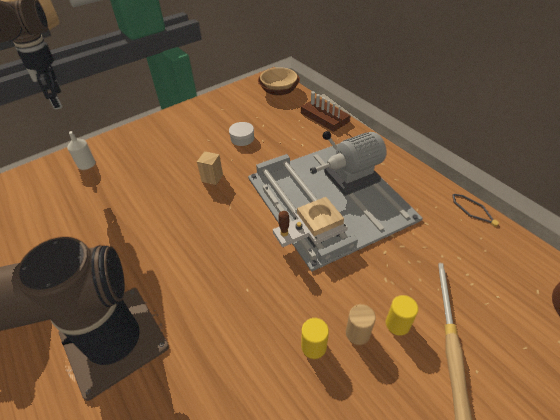

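The round blank stands between two yellow look-alikes: scene (231,157), side (360,325). The pocket is at scene (256,220), side (321,213), with the handle at (284,197) and (284,222), and the bit tip near (261,255) and (313,170). Next I'll zoom in on these.

Run:
```python
from h import *
cs=pickle.load(open('c0.pkl','rb'))
a=cs['scene']['frame'][130:275,190:310]; b=cs['side']['frame'][145:355,270:420]
a=cv2.resize(a,None,fx=4,fy=4,interpolation=cv2.INTER_CUBIC); b=cv2.resize(b,None,fx=2.76,fy=2.76,interpolation=cv2.INTER_CUBIC)[:580,:]
im=np.zeros((590,800,3),np.uint8); b=b[:,:320] if 0 else b
w=min(b.shape[1],800-a.shape[1]); im=np.zeros((590,a.shape[1]+b.shape[1],3),np.uint8)
im=im[:,:900]; im[:580,:480]=a; im[:b.shape[0],480:480+b.shape[1]]=b
print(im.shape)
im=cv2.resize(im,(800,int(590*800/im.shape[1]))); 
cv2.imwrite('pics/z0.png',im[:,:,::-1])
for n,(r0,r1,c0,c1) in {'scene':(100,190,180,280),'side':(290,365,290,430)}.items():
  c=cs[n]; hsv=cv2.cvtColor(c['frame'],cv2.COLOR_RGB2HSV)[r0:r1,c0:c1]
  for p in ([231,150],[231,160],[215,120]) if n=='scene' else ([360,312],[360,330],[340,300]):
    print(n,p,cv2.cvtColor(c['frame'],cv2.COLOR_RGB2HSV)[p[1],p[0]])
```

```text
(590, 894, 3)
scene [231, 150] [ 19 152 238]
scene [231, 160] [ 19 152 238]
scene [215, 120] [ 14 196 212]
side [360, 312] [ 18 115 189]
side [360, 330] [ 17 127 122]
side [340, 300] [ 14 152 178]
```

View pics/z0.png

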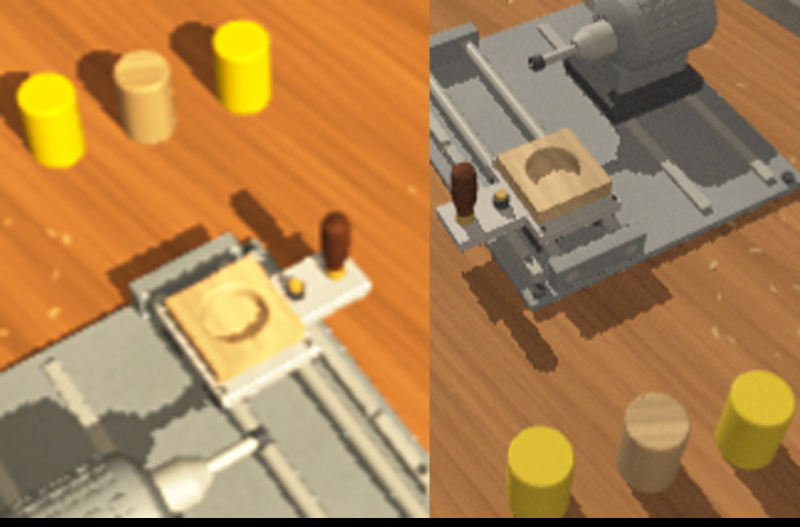

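Run:
```python
from h import *
cs=pickle.load(open('c0.pkl','rb')); S,T=cs['scene'],cs['side']
def s(x,y): return x/3.579+190,y/3.579+130
def t(x,y): return (x-429.5)/2.47+270,y/2.47+145
def tri(a,b):
    e1,d1=ray(S,*a);e2,d2=ray(T,*b); A=np.stack([d1,-d2],1); k=np.linalg.lstsq(A,e2-e1,rcond=None)[0]
    return (e1+k[0]*d1+e2+k[1]*d2)/2, np.linalg.norm(e1+k[0]*d1-e2-k[1]*d2)
print('blank',onz(S,*s(142,69),.084),onz(T,*t(656,414),.084))
for n,a,b in(('yA',(47,92),(756,390)),('yA2',(47,92),(541,448)),('yB',(242,40),(541,448)),('yB2',(242,40),(756,390))): print(n,onz(S,*s(*a),.084),onz(T,*t(*b),.084))
cS=[onz(S,*s(*p),.08) for p in((165,299),(262,255),(306,343),(227,383))]
cT=[onz(T,*t(*p),.08) for p in((497,162),(564,127),(611,181),(541,217))]
print(np.round(cS,4),np.mean(cS,0)); print(np.round(cT,4),np.mean(cT,0))
print('bore',onz(S,*s(234,313),.08),onz(T,*t(552,166),.08))
print('handle',onz(S,*s(336,216),.137),onz(T,*t(463,167),.137))
print('bit',onz(S,*s(264,434),.104),onz(T,*t(533,62),.104),tri(s(264,434),t(533,62)))
```

```text
blank [ 0.44789961 -0.31973387  0.084     ] [ 0.45360862 -0.32116968  0.084     ]
yA [ 0.53467372 -0.360114    0.084     ] [ 0.53835672 -0.358537    0.084     ]
yA2 [ 0.53467372 -0.360114    0.084     ] [ 0.35583796 -0.28430139  0.084     ]
yB [ 0.34992369 -0.28101107  0.084     ] [ 0.35583796 -0.28430139  0.084     ]
yB2 [ 0.34992369 -0.28101107  0.084     ] [ 0.53835672 -0.358537    0.084     ]
[[ 0.6062 -0.0959  0.08  ]
 [ 0.5116 -0.0723  0.08  ]
 [ 0.5468  0.0238  0.08  ]
 [ 0.6233  0.0069  0.08  ]] [ 0.57196183 -0.03436572  0.08      ]
[[ 0.5304 -0.0057  0.08  ]
 [ 0.621  -0.0108  0.08  ]
 [ 0.6075 -0.1008  0.08  ]
 [ 0.5185 -0.0924  0.08  ]] [ 0.5693514  -0.05245008  0.08      ]
bore [ 0.57159744 -0.04261519  0.08      ] [ 0.57277356 -0.04652181  0.08      ]
handle [ 0.46242795 -0.0272727   0.137     ] [ 0.46762921 -0.03040003  0.137     ]
bit [0.64156124 0.07538354 0.104     ] [0.64536242 0.07264791 0.104     ] (array([0.64339312, 0.07394207, 0.10422256]), np.float64(0.004665676884714024))
```

```bash
cat >> h.py <<'E'
def plan(target=None,jaw=None):
    s=readout.get_state(); p=np.array(s['eef_pos']); M=R.from_quat(s['tcp_rot']).as_matrix()
    a=np.degrees(np.arctan2(M[1,1],M[0,1])); print('t',round(s['time'],2),'tcp',p.round(4),'jaw',round(a,2),'xaxis',M[:,0].round(3),'F',np.round(s['contact_force'],1),'open',round(s['opening'],3),'q',np.round(s['qpos'],2))
    if jaw is not None:
        d=(jaw-a+90)%180-90   # world yaw; about tool x (down) sign flips
        print('turn about tool x',round(-d,2)); M=R.from_rotvec([0,0,np.radians(d)]).as_matrix()@M
    if target is not None: print('shift cm (after turn)',(M.T@(np.array(target)-p)*100).round(2))
E
python3 - <<'E'
from h import *
plan((.5,.25,.25),81.5)
plan((.451,-.3205,.2),81.5)
E
```

```text
t 0.15 tcp [0.1594 0.6554 0.2302] jaw 76.32 xaxis [-0.001 -0.002 -1.   ] F [ 1.3  1.2 -0.2] open 0.999 q [ 1.18  0.29  1.58  0.    1.28 -0.15]
turn about tool x -5.18
shift cm (after turn) [ -1.92 -35.06  39.68]
t 0.15 tcp [0.1594 0.6554 0.2302] jaw 76.32 xaxis [-0.001 -0.002 -1.   ] F [ 1.3  1.2 -0.2] open 0.999 q [ 1.18  0.29  1.58  0.    1.28 -0.15]
turn about tool x -5.18
shift cm (after turn) [  3.18 -92.2   43.26]
```

>>> drive_tool --pt "0 0 0 -5.2 1" --pt "-0.2 -3 3.4 0 1" --pt "-0.2 -3 3.4 0 1" --pt "-0.2 -3 3.4 0 1" --pt "-0.2 -3 3.4 0 1" --pt "-0.2 -3 3.4 0 1" --pt "-0.2 -3 3.4 0 1" --pt "-0.2 -3 3.4 0 1" --pt "-0.2 -3 3.4 0 1" --pt "-0.2 -3 3.4 0 1"

```text
time: 1.15
eef_pos: [0.4231, 0.342, 0.2492]
tcp_rot: [0.052, 0.705, -0.052, 0.705]
contact_force: [1.0, 0.5, -0.1]
opening: 0.997
```

>>> drive_tool --pt "0 -3 3.4 0 1" --pt "0 -3 3.4 0 1" --pt "0 -4.5 0 0 1" --pt "0 -4.5 0 0 1" --pt "0 -4.5 0 0 1" --pt "0 -4.5 0 0 1" --pt "0 -4.5 0 0 1" --pt "0 -4.5 0 0 1" --pt "0 -4.5 0 0 1" --pt "0 0 0 0 1"

```text
time: 2.15
eef_pos: [0.4336, -0.0415, 0.2492]
tcp_rot: [0.054, 0.705, -0.055, 0.705]
contact_force: [0.2, 1.1, -0.4]
opening: 0.999
```

Run:
```python
from h import *
plan((.451,-.3205,.2),81.5)
```

```text
t 2.15 tcp [ 0.4336 -0.0415  0.2492] jaw 81.11 xaxis [-0.    -0.002 -1.   ] F [ 0.2  1.1 -0.4] open 0.999 q [-0.33 -0.28  2.11 -0.    1.31 -1.74]
turn about tool x -0.39
shift cm (after turn) [  4.96 -27.33   5.84]
```

>>> drive_tool --pt "0 -4.5 1 0 1" --pt "0 -4.5 1 0 1" --pt "0 -4.5 1 0 1" --pt "0 -4.5 1 0 1" --pt "0 -4.5 1 0 1" --pt "0 -4.5 0.8 0 1" --pt "0 -0.3 0 0 1" --pt "0 0 0 0 1"

```text
time: 2.95
eef_pos: [0.4515, -0.3159, 0.2486]
tcp_rot: [0.053, 0.706, -0.052, 0.705]
contact_force: [0.3, 0.1, 0.4]
opening: 1.0
```

Run:
```python
from h import *
plan((.451,-.3205,.2),81.5)
c=read_camera('wrist'); save(c,'w1.png'); pickle.dump(c,open('w1.pkl','wb'))
print(proj(c,[(.451,-.3205,.084),(.572,-.045,.08)]))
```

```text
t 2.95 tcp [ 0.4515 -0.3159  0.2486] jaw 81.44 xaxis [-0.001  0.002 -1.   ] F [0.3 0.1 0.4] open 1.0 q [-0.79  0.    1.86  0.    1.28 -2.22]
turn about tool x -0.06
shift cm (after turn) [ 4.86 -0.47  0.03]
[[278.46997996 192.14074697]
 [564.21232833 266.89561067]]
```

View pics/w1.png

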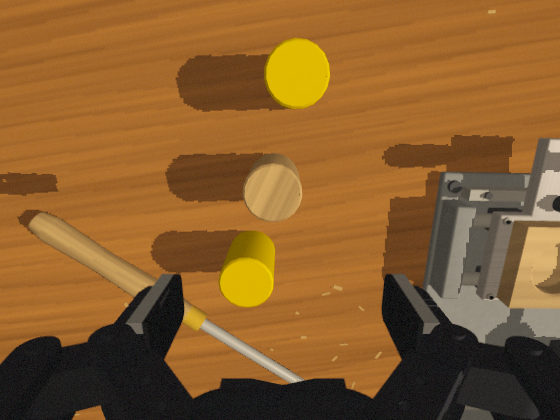

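The blank's top is at (273,192) in the wrist picture, about 5 px from where I predicted. The gouge is clear of both jaw positions.

Run:
```python
from h import *
c=pickle.load(open('w1.pkl','rb'))
hsv=cv2.cvtColor(c['frame'],cv2.COLOR_RGB2HSV); print(hsv[195,273],hsv[160,275],hsv[192,330])
m=((hsv[...,1]<165)&(hsv[...,2]>150)).astype(np.uint8); m[:,:225]=0;m[:,320:]=0;m[:140]=0;m[232:]=0
m=cv2.morphologyEx(m,cv2.MORPH_OPEN,np.ones((3,3)))
k=max(cv2.findContours(m,0,2)[0],key=cv2.contourArea); print(cv2.boundingRect(k),cv2.minEnclosingCircle(k))
p=onz(c,273,192.5,.084);print(p)
e=[onz(c,273-29,192,.084),onz(c,302,192,.084)];print(e,np.linalg.norm(e[0]-e[1]))
plan((p[0],p[1],.055-.0187+.005))
```

```text
[ 18 145 183] [ 17 146 126] [ 16 186 180]
(244, 160, 58, 62) ((275.5538024902344, 189.1441192626953), 32.98440933227539)
[ 0.45058357 -0.32556484  0.084     ]
[array([ 0.44611424, -0.35206266,  0.084     ]), array([ 0.45410767, -0.29892493,  0.084     ])] 0.053735589343881736
t 3.0 tcp [ 0.4516 -0.3149  0.2487] jaw 81.52 xaxis [-0.001  0.002 -1.   ] F [-0.1  0.5 -1.2] open 1.001 q [-0.79 -0.    1.87  0.    1.28 -2.22]
shift cm (after turn) [20.74 -1.1   0.08]
```

>>> drive_tool --pt "0 -1 0.1 0 1" --pt "4 0 0 0 1" --pt "4 0 0 0 1" --pt "4 0 0 0 1" --pt "4 0 0 0 1" --pt "3 0 0 0 1" --pt "1.5 0 0 0 1" --pt "0 0 0 0 1"

```text
time: 3.8
eef_pos: [0.4501, -0.324, 0.0423]
tcp_rot: [0.053, 0.706, -0.051, 0.704]
contact_force: [-0.7, -0.1, -0.3]
opening: 0.998
```

>>> drive_tool --pt "0 0 0 0 0.5" --pt "0 0 0 0 0.4" --pt "0 0 0 0 0.4" --pt "0 0 0 0 0.4" --pt "0 0 0 0 0.4" --pt "0 0 0 0 0.4" --force 30

```text
time: 4.4
eef_pos: [0.4524, -0.3271, 0.0469]
tcp_rot: [0.051, 0.704, -0.053, 0.706]
contact_force: [0.7, 0.7, 6.5]
opening: 0.644
```

Run:
```python
from h import *
plan((.46,-.32,.2))
c=read_camera('wrist'); save(c,'w2.png')
```

```text
t 4.4 tcp [ 0.4524 -0.3271  0.0469] jaw 81.51 xaxis [ 0.003 -0.003 -1.   ] F [0.7 0.7 6.5] open 0.644 q [-0.81  0.26  1.99  0.    0.89 -2.23]
shift cm (after turn) [-15.31   0.77   0.7 ]
```

View pics/w2.png

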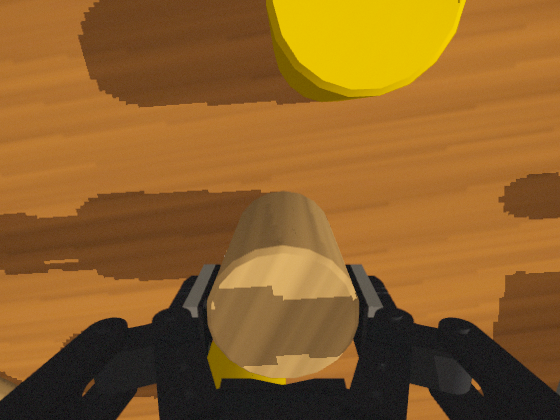

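The blank is held, with its top at (283,312) squarely between the pads. I'll lift it and move beside the pocket for a closer look.

>>> drive_tool --pt "-1 0 0 0 0.4" --pt "-3 0 0 0 0.4" --pt "-4 0 0 0 0.4" --pt "-4 0 0 0 0.4" --pt "-4 0 0 0 0.4" --pt "-2 0 0 0 0.4"

```text
time: 5.05
eef_pos: [0.4519, -0.3269, 0.2293]
tcp_rot: [0.051, 0.703, -0.054, 0.707]
contact_force: [-0.1, -0.8, -1.3]
opening: 0.643
```

Run:
```python
from h import *
plan((.553,-.174,.22))
c=read_camera('wrist')
s=readout.get_state(); zt=s['eef_pos'][2]+.0371
p=onz(c,283,312,zt); M=R.from_quat(s['tcp_rot']).as_matrix(); print('top centre in tool',M.T@(p-s['eef_pos']))
```

```text
t 5.05 tcp [ 0.4519 -0.3269  0.2293] jaw 81.51 xaxis [ 0.004 -0.005 -1.   ] F [-0.1 -0.8 -1.3] open 0.643 q [-0.81  0.03  1.87 -0.    1.23 -2.23]
shift cm (after turn) [ 0.9  16.62  7.74]
top centre in tool [-3.71554197e-02  4.88424426e-05 -6.23046380e-03]
```

>>> drive_tool --pt "0 2 1 0 0.4" --pt "0 3.5 1.6 0 0.4" --pt "0 3.5 1.6 0 0.4" --pt "0 3.5 1.6 0 0.4" --pt "0 3 1.4 0 0.4" --pt "0 1.1 0.5 0 0.4" --pt "0 0 0 0 0.4"

```text
time: 5.8
eef_pos: [0.5516, -0.1717, 0.2233]
tcp_rot: [0.051, 0.706, -0.051, 0.705]
contact_force: [-0.3, -0.1, -1.9]
opening: 0.646
```

Run:
```python
from h import *
plan((.572,-.045,.22))
cs={n:read_camera(n) for n in('scene','side','wrist')}; cs['state']=readout.get_state()
pickle.dump(cs,open('c3.pkl','wb'))
a=cs['wrist']['frame']; 
b=cv2.resize(cs['scene']['frame'][150:270,160:320],None,fx=2.5,fy=2.5,interpolation=2)
d=cv2.resize(cs['side']['frame'][130:270,250:410],None,fx=2.5,fy=2.14,interpolation=2)[:300]
im=np.zeros((600,800,3),np.uint8); im[:300,:400]=b; im[:300,400:]=d[:300,:400]
w=cv2.resize(a[120:420,160:560],None,fx=1,fy=1); im[300:,:400]=w
cv2.imwrite('pics/m3.png',im[:,:,::-1])
```

```text
t 5.8 tcp [ 0.5516 -0.1717  0.2233] jaw 81.67 xaxis [-0.002  0.001 -1.   ] F [-0.3 -0.1 -1.9] open 0.646 q [-0.48  0.08  1.83 -0.    1.23 -1.9 ]
shift cm (after turn) [ 0.33 12.83  0.19]
```

View pics/m3.png

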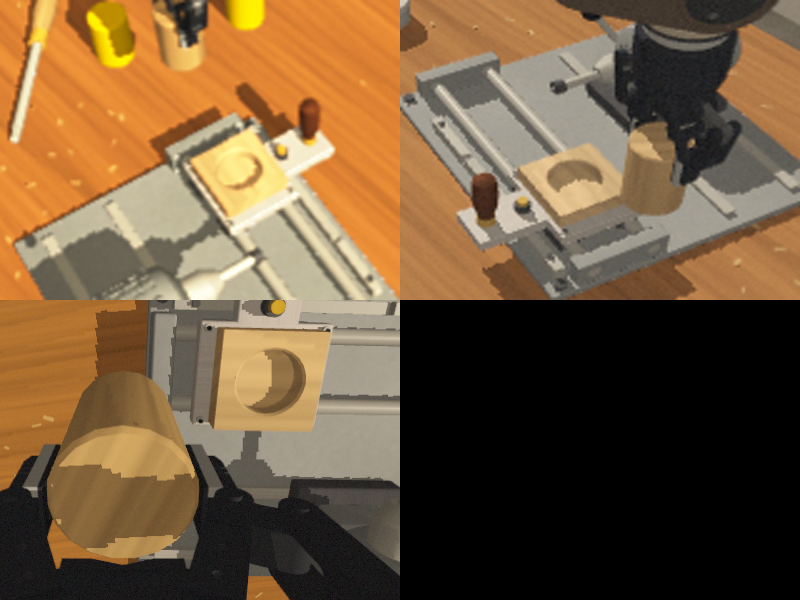

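In the wrist picture the pocket rim centre is at about (430,201) and the blank top centre at about (283.5,311.5). I'll work out the shift between them.

Run:
```python
from h import *
cs=pickle.load(open('c3.pkl','rb')); c=cs['wrist']; s=cs['state']; t=np.array(s['eef_pos']); M=R.from_quat(s['tcp_rot']).as_matrix()
P=onz(c,430,201,.08)
cor=[onz(c,x+160,y-180,.08) for x,y in((224,329),(329,330),(316,431),(212,429))]
print('pocket',P,'block',np.mean(cor,0),np.round(cor,4)[:,:2].tolist())
e=np.array(cor); print('yaw deg',[np.degrees(np.arctan2(*(v[1::-1]))).round(1) for v in (e[1]-e[0],e[2]-e[3],e[3]-e[0],e[2]-e[1])])
# rim width
print('rim',np.linalg.norm(onz(c,394,201,.08)-onz(c,466,201,.08)))
zt=t[2]+.0371; B=onz(c,283.5,311.5,zt); print('blank',B,'in tool',M.T@(B-t),'dia',np.linalg.norm(onz(c,208,311,zt)-onz(c,359,311,zt)))
print('move tool',(M.T@(np.array([P[0],P[1],B[2]])-B)*100).round(2))
T=cs['side'];S=cs['scene']
print('proj blank top/bottom side',proj(T,[B,B-[0,0,.084]]),'scene',proj(S,[B-[0,0,.084]]))
print('bore scene',onz(S,239/2.5+160,172/2.5+150,.08),'side',onz(T,(575-400)/2.5+250,176/2.14+130,.08))
```

```text
pocket [ 0.5727144  -0.04793293  0.08      ] block [ 0.57361586 -0.04774917  0.08      ] [[0.522, -0.0849], [0.5355, 0.0023], [0.6265, -0.007], [0.6104, -0.1013]]
yaw deg [np.float64(81.2), np.float64(80.3), np.float64(-10.5), np.float64(-5.9)]
rim 0.06315983255338327
blank [ 0.54713288 -0.17341616  0.260896  ] in tool [-3.70955365e-02  7.43517122e-06 -3.83649692e-03] dia 0.05412309934576776
move tool [-1.000e-02  1.279e+01  6.700e-01]
proj blank top/bottom side [[353.99218244 195.47260998]
 [349.87105887 221.65767138]] scene [[231.83696011 170.32931147]]
bore scene [ 0.57445307 -0.03834386  0.08      ] side [ 0.57352377 -0.04727853  0.08      ]
```

>>> drive_tool --pt "0 2 0.1 0 0.4" --pt "0 3 0.2 0 0.4" --pt "0 3 0.2 0 0.4" --pt "0 3 0.15 0 0.4" --pt "0 1.8 0 0 0.4" --pt "1 0 0 0 0.4" --pt "3 0 0 0 0.4" --pt "3 0 0 0 0.4" --pt "1 0 0 0 0.4" --pt "0 0 0 0 0.4"

```text
time: 6.95
eef_pos: [0.5752, -0.0485, 0.1418]
tcp_rot: [0.053, 0.707, -0.053, 0.703]
contact_force: [-0.5, 0.4, -1.5]
opening: 0.647
```

Run:
```python
from h import *
plan((.573,-.0475,.14))
cs={n:read_camera(n) for n in('scene','side','wrist')}; cs['state']=readout.get_state()
pickle.dump(cs,open('c4.pkl','wb'))
b=cv2.resize(cs['scene']['frame'][170:250,210:310],None,fx=4,fy=4,interpolation=2)
d=cv2.resize(cs['side']['frame'][150:250,270:370],None,fx=4,fy=4,interpolation=2)
im=np.zeros((600,800,3),np.uint8); im[:320,:400]=b; im[:400,400:]=d
im[320:,:400]=cs['wrist']['frame'][140:420,80:480]
cv2.imwrite('pics/m4.png',im[:,:,::-1])
```

```text
t 6.95 tcp [ 0.5752 -0.0485  0.1418] jaw 81.42 xaxis [-0.005  0.001 -1.   ] F [-0.5  0.4 -1.5] open 0.647 q [-0.26  0.17  1.89 -0.    1.09 -1.68]
shift cm (after turn) [ 0.18  0.06 -0.23]
```

View pics/m4.png

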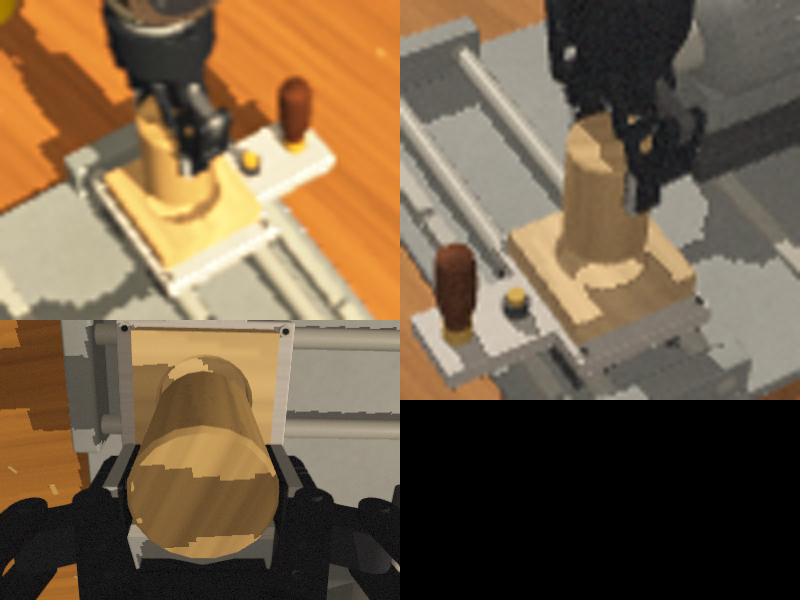

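Run:
```python
from h import *
cs=pickle.load(open('c4.pkl','rb')); c=cs['wrist']; s=cs['state']; t=np.array(s['eef_pos']); M=R.from_quat(s['tcp_rot']).as_matrix()
ux=np.array([np.cos(np.radians(8.5)),-np.sin(np.radians(8.5)),0]); uy=np.array([-ux[1],ux[0],0])
f=lambda p:(round(p@ux,4),round(p@uy,4))
print('rim rear -> centre',f(onz(c,285,175,.08)+.0292*ux))
print('blank rear bottom -> centre (flat r26, tip z)',f(onz(c,285,191,t[2]-.0469)+.027*ux))
B=onz(c,283.5,313,t[2]+.0371); print('top',f(B), 'tool',M.T@(B-t))
print('block',f(np.array([.573,-.0475,0])),'tcp',f(t))
# outline projections for overlay
a=np.linspace(0,2*np.pi,60)
def circ(x,y,r,z): return [x*ux+y*uy+r*(np.cos(k)*ux+np.sin(k)*uy)+[0,0,z] for k in a]
px,py=f(np.array([.573,-.0475,0])); out=[]
for n,(r0,c0,k) in dict(scene=(170,210,4),side=(150,270,4),wrist=(140,80,1)).items():
  w=100 if k==4 else 400; h=75 if n=='scene' else 100 if k==4 else 280
  im=cv2.resize(cs[n]['frame'][r0:r0+h,c0:c0+w],None,fx=k,fy=k,interpolation=2).copy()
  def dr(pts,col): cv2.polylines(im,[np.int32((proj(cs[n],pts)+.5-[c0,r0])*k)],True,col,1)
  dr(circ(px,py,.0292,.08),(255,0,0))
  dr([px*ux+py*uy+i*ux+j*uy+[0,0,.08] for i,j in((-.045,-.045),(.045,-.045),(.045,.045),(-.045,.045))],(255,0,0))
  b0=t[2]-.0469; tx,ty=f(t); dr(circ(tx-.004,ty,.028,b0+.002),(0,255,255)); dr(circ(tx-.004,ty,.028,b0+.082),(0,255,255)); out.append(im)
im=np.zeros((600,800,3),np.uint8); im[:300,:400]=out[0]; im[:400,400:]=out[1]; im[310:590,:400]=out[2]
cv2.imwrite('pics/m5.png',im[:,:,::-1])
```

```text
rim rear -> centre (np.float64(0.5735), np.float64(0.0379))
blank rear bottom -> centre (flat r26, tip z) (np.float64(0.5769), np.float64(0.0379))
top (np.float64(0.5746), np.float64(0.037)) tool [-0.0371121  -0.00064459 -0.00409532]
block (np.float64(0.5737), np.float64(0.0377)) tcp (np.float64(0.5788), np.float64(0.0376))
```

View pics/m5.png

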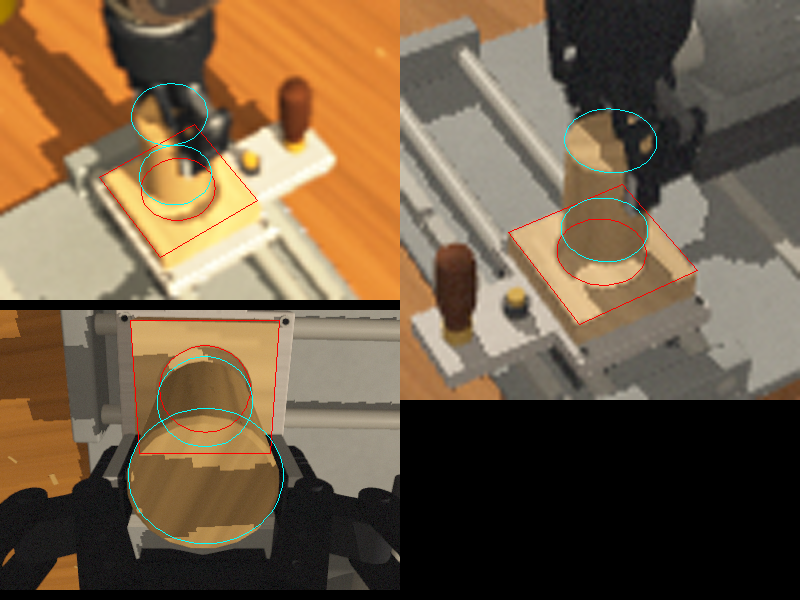

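>>> drive_tool --pt "0 0 -0.15 0 0.4" --pt "0.7 0 0 0 0.4" --pt "0.5 0 0 0 0.4" --pt "0.3 0 0 0 0.4" --pt "0.2 0 0 0 0.4" --pt "0.2 0 0 0 0.4" --pt "0 0 0 0 0.4"

```text
time: 7.8
eef_pos: [0.5753, -0.0471, 0.1249]
tcp_rot: [0.052, 0.705, -0.052, 0.705]
contact_force: [0.3, 0.0, -1.8]
opening: 0.643
```

Run:
```python
from h import *
plan((.573,-.0475,.1089))
print(readout.get_state()['wrist_torque'])
```

```text
t 7.8 tcp [ 0.5753 -0.0471  0.1249] jaw 81.52 xaxis [-0.001  0.    -1.   ] F [ 0.3  0.  -1.8] open 0.643 q [-0.26  0.18  1.9   0.    1.05 -1.68]
shift cm (after turn) [ 1.6  -0.08 -0.22]
[ 0.04849587  0.02966786 -0.00760683]
```

>>> drive_tool --pt "0.2 0 0 0 0.4" --pt "0.2 0 0 0 0.4" --pt "0.1 0 0 0 0.4" --pt "0 0 0 0 0.4"

```text
time: 8.2
eef_pos: [0.5753, -0.0472, 0.1201]
tcp_rot: [0.052, 0.705, -0.052, 0.705]
contact_force: [-0.4, 1.0, -1.5]
opening: 0.644
```

>>> drive_tool --pt "0.3 0 0 0 0.4" --pt "0.2 0 0 0 0.4" --pt "0.2 0 0 0 0.4" --pt "0.1 0 0 0 0.4" --pt "0 0 0 0 0.4"

```text
time: 8.7
eef_pos: [0.5753, -0.0472, 0.1121]
tcp_rot: [0.052, 0.705, -0.052, 0.705]
contact_force: [-0.2, 0.2, -1.4]
opening: 0.642
```

>>> drive_tool --pt "0.1 0 0 0 0.4" --pt "0.1 0 0 0 0.4" --pt "0.1 0 0 0 0.4" --pt "0 0 0 0 0.4"

```text
time: 9.1
eef_pos: [0.5754, -0.0471, 0.1091]
tcp_rot: [0.052, 0.705, -0.052, 0.705]
contact_force: [0.3, 0.3, -0.7]
opening: 0.642
```

>>> drive_tool --pt "0.1 0 0 0 0.4" --pt "0.1 0 0 0 0.4" --pt "0 0 0 0 0.4"

```text
time: 9.4
eef_pos: [0.5757, -0.0472, 0.109]
tcp_rot: [0.052, 0.705, -0.052, 0.705]
contact_force: [-3.6, 0.4, 6.2]
opening: 0.642
```

It met the floor at TCP z 0.109, as predicted, with about 6 N. I'll release it now.

>>> drive_tool --pt "0 0 0 0 0.68" --pt "0 0 0 0 0.75" --pt "0 0 0 0 1" --pt "0 0 0 0 1" --pt "0 0 0 0 1" --pt "0 0 0 0 1"

```text
time: 10.0
eef_pos: [0.5754, -0.0472, 0.1072]
tcp_rot: [0.052, 0.705, -0.052, 0.705]
contact_force: [0.5, 0.0, 0.1]
opening: 0.996
```

>>> drive_tool --pt "-2 0 0 0 1" --pt "-4 0 0 0 1" --pt "-4 0 0 0 1" --pt "-2 0 0 0 1" --pt "0 0 -3 0 1" --pt "0 0 -4 0 1" --pt "0 0 -3 0 1" --pt "0 0 0 0 1"

```text
time: 10.8
eef_pos: [0.4737, -0.0316, 0.2266]
tcp_rot: [0.052, 0.706, -0.052, 0.705]
contact_force: [0.9, 0.1, -0.1]
opening: 0.997
```

Run:
```python
from h import *
plan((.4665,-.0305,.23),81.5)
cs={n:read_camera(n) for n in('scene','side','wrist')}; cs['state']=readout.get_state()
pickle.dump(cs,open('c6.pkl','wb'))
b=cv2.resize(cs['scene']['frame'][170:250,210:310],None,fx=4,fy=4,interpolation=2)
d=cv2.resize(cs['side']['frame'][150:250,270:370],None,fx=4,fy=4,interpolation=2)
im=np.zeros((600,800,3),np.uint8); im[:320,:400]=b; im[:400,400:]=d
im[320:,:400]=cs['wrist']['frame'][140:420,80:480]
cv2.imwrite('pics/m6.png',im[:,:,::-1])
```

```text
t 10.8 tcp [ 0.4737 -0.0316  0.2266] jaw 81.53 xaxis [-0.002  0.    -1.   ] F [ 0.9  0.1 -0.1] open 0.997 q [-0.28 -0.16  2.06 -0.    1.25 -1.7 ]
turn about tool x 0.03
shift cm (after turn) [-0.34  0.   -0.73]
```

View pics/m6.png

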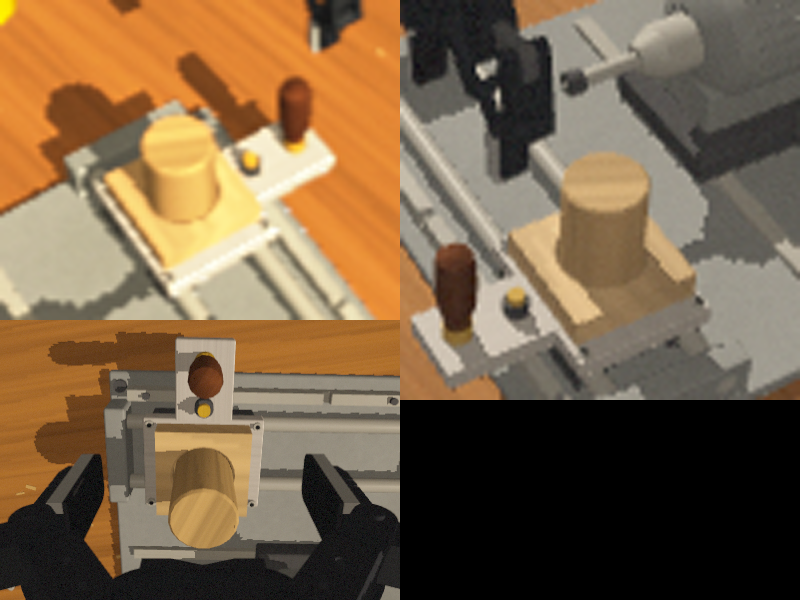

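The blank stands upright in the pocket and the gripper is clear of it. The handle knob shows at wrist px (285,198). I'll locate it, and re-measure the remaining travel to the bit.

Run:
```python
from h import *
cs=pickle.load(open('c6.pkl','rb')); c=cs['wrist']; S,T=cs['scene'],cs['side']
h=[onz(c,285,198,.131),onz(S,295/4+210,84/4+170,.134),onz(T,(456-400)/4+270,252/4+150,.134)]
print('handle',np.round(h,4))
print('blank top',onz(c,203.5+80,516-180,.146),onz(T,(605-400)/4+270,183/4+150,.146),onz(S,178/4+210,147/4+170,.146))
bt=onz(T,(572-400)/4+270,83/4+150,.104); print('bit',bt)
ux=np.array([np.cos(np.radians(8.5)),-np.sin(np.radians(8.5)),0]); uy=np.array([-ux[1],ux[0],0])
print('pocket->bit',(bt-[.5737,-.047,0])@uy, 'expected handle',np.array([.5737,-.047,0])-.107*ux)
plan((.467,-.0305,.0923))
```

```text
handle [[ 0.4656 -0.03    0.131 ]
 [ 0.4629 -0.0273  0.134 ]
 [ 0.4693 -0.0299  0.134 ]]
blank top [ 0.57119142 -0.04680333  0.146     ] [ 0.5710681 -0.0502372  0.146    ] [ 0.57422162 -0.03857355  0.146     ]
bit [0.64602691 0.06862636 0.104     ]
pocket->bit 0.12504690246824066 expected handle [ 0.4678753  -0.03118439  0.        ]
t 10.95 tcp [ 0.4772 -0.0326  0.2278] jaw 81.51 xaxis [ 0.001 -0.    -1.   ] F [-0.   0.7 -0.5] open 1.005 q [-0.28 -0.16  2.05 -0.    1.25 -1.7 ]
shift cm (after turn) [13.55  0.06 -1.06]
```

>>> drive_tool --pt "0 0 -1 0 1" --pt "3 0 0 0 1" --pt "4 0 0 0 1" --pt "3 0 0 0 1" --pt "2 0 0 0 1" --pt "1 0 0 0 1" --pt "0.8 0 0 0 1" --pt "0 0 0 0 1"

```text
time: 11.75
eef_pos: [0.4667, -0.031, 0.0889]
tcp_rot: [0.052, 0.706, -0.052, 0.705]
contact_force: [-0.1, -0.7, 0.5]
opening: 1.006
```

>>> drive_tool --pt "0 0 0 0 0.6" --pt "0 0 0 0 0.4" --pt "0 0 0 0 0.3" --pt "0 0 0 0 0.2" --pt "0 0 0 0 0.15" --pt "0 0 0 0 0.15" --pt "0 0 0 0 0.15" --force 40

```text
time: 12.45
eef_pos: [0.4671, -0.0309, 0.0903]
tcp_rot: [0.053, 0.705, -0.052, 0.705]
contact_force: [-1.7, 1.7, 5.1]
opening: 0.303
```

Run:
```python
from h import *
plan()
```

```text
t 12.45 tcp [ 0.4671 -0.0309  0.0903] jaw 81.5 xaxis [ 0.001  0.    -1.   ] F [-1.7  1.7  5.1] open 0.303 q [-0.28 -0.    2.18  0.    0.96 -1.71]
```

>>> drive_tool --pt "0 0.3 0 0 0.15" --pt "0 0.6 0 0 0.15" --pt "0 0.8 0 0 0.15" --pt "0 0.8 0 0 0.15" --pt "0 0.8 0 0 0.15" --pt "0 0.8 0 0 0.15" --pt "0 0.6 0 0 0.15" --pt "0 0.3 0 0 0.15" --pt "0 0 0 0 0.15"

```text
time: 13.35
eef_pos: [0.4756, 0.0184, 0.0903]
tcp_rot: [0.053, 0.704, -0.052, 0.707]
contact_force: [2.7, 1.0, 2.5]
opening: 0.305
```

Run:
```python
from h import *
plan()
c=read_camera('side'); f=cv2.resize(c['frame'][130:250,250:410],None,fx=4,fy=4,interpolation=2); cv2.imwrite('pics/s7.png',f[:,:,::-1])
```

```text
t 13.35 tcp [0.4756 0.0184 0.0903] jaw 81.5 xaxis [ 0.004 -0.    -1.   ] F [2.7 1.  2.5] open 0.305 q [-0.18  0.01  2.17  0.    0.96 -1.6 ]
```

View pics/s7.png

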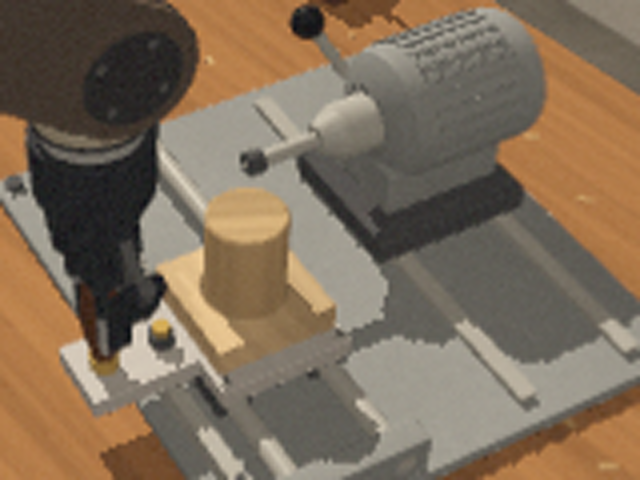

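The carriage moves with the handle and the blank is still seated, with its top at (312,183) and the bit tip at (311,170) in the side view.

Run:
```python
from h import *
T=read_camera('side')
ux=np.array([np.cos(np.radians(8.5)),-np.sin(np.radians(8.5)),0]); uy=np.array([-ux[1],ux[0],0])
b=onz(T,248/4+250,213/4+130,.146); t=onz(T,245/4+250,160/4+130,.104)
print(b,t,(t-b)@uy,(t-b)@ux); plan()
```

```text
[ 0.58194187 -0.00135193  0.146     ] [0.6441933  0.07412421 0.104     ] 0.0838484453542242 0.050411571758244435
t 13.45 tcp [0.4756 0.0185 0.0903] jaw 81.5 xaxis [ 0.004  0.    -1.   ] F [4.6 1.3 3. ] open 0.307 q [-0.18  0.01  2.17  0.    0.96 -1.6 ]
```

>>> drive_tool --pt "0 0.3 0.05 0 0.15" --pt "0 0.6 0.05 0 0.15" --pt "0 0.8 0 0 0.15" --pt "0 0.8 0 0 0.15" --pt "0 0.8 0 0 0.15" --pt "0 0.8 0.05 0 0.15" --pt "0 0.5 0 0 0.15" --pt "0 0.3 0 0 0.15" --pt "0 0.2 0 0 0.15" --pt "0 0 0 0 0.15"

```text
time: 14.45
eef_pos: [0.4842, 0.0684, 0.0903]
tcp_rot: [0.052, 0.704, -0.053, 0.706]
contact_force: [2.9, -0.9, 5.6]
opening: 0.306
```

Run:
```python
from h import *
plan()
c=read_camera('side'); f=cv2.resize(c['frame'][130:250,250:410],None,fx=4,fy=4,interpolation=2); cv2.imwrite('pics/s8.png',f[:,:,::-1])
pickle.dump(c,open('s8.pkl','wb'))
```

```text
t 14.45 tcp [0.4842 0.0684 0.0903] jaw 81.52 xaxis [ 0.003 -0.001 -1.   ] F [ 2.9 -0.9  5.6] open 0.306 q [-0.07  0.04  2.13 -0.    0.96 -1.49]
```

View pics/s8.png

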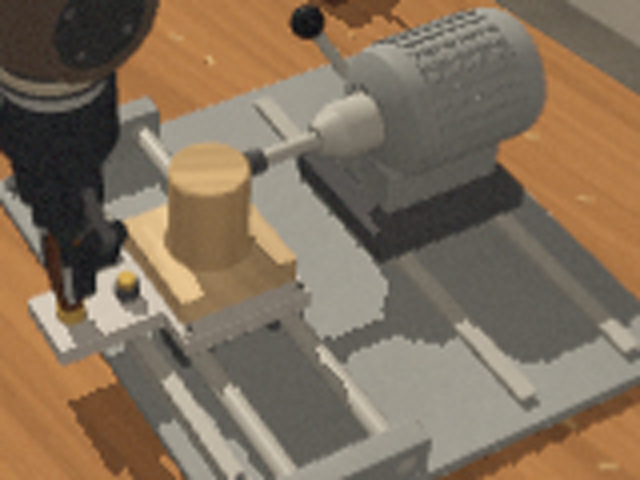

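>>> drive_tool --pt "0 0.3 0 0 0.15" --pt "0 0.4 0 0 0.15" --pt "0 0.4 0 0 0.15" --pt "0 0.3 0 0 0.15" --pt "0 0.2 0 0 0.15" --pt "0 0 0 0 0.15"

```text
time: 15.1
eef_pos: [0.4869, 0.0842, 0.0903]
tcp_rot: [0.052, 0.704, -0.052, 0.706]
contact_force: [3.8, -1.6, 5.1]
opening: 0.305
```

>>> drive_tool --pt "0 0.1 0 0 0.15" --pt "0 0.1 0 0 0.15" --pt "0 0 0 0 0.15"

```text
time: 15.4
eef_pos: [0.4872, 0.0858, 0.0902]
tcp_rot: [0.052, 0.704, -0.053, 0.706]
contact_force: [4.5, -3.6, 5.3]
opening: 0.3
```

>>> drive_tool --pt "0 0.1 0 0 0.15" --pt "0 0.1 0 0 0.15" --pt "0 0 0 0 0.15"

```text
time: 15.7
eef_pos: [0.4875, 0.0878, 0.0903]
tcp_rot: [0.052, 0.704, -0.053, 0.707]
contact_force: [4.5, -3.1, 4.1]
opening: 0.305
```

Run:
```python
from h import *
plan()
T=read_camera('side')
pickle.dump(T,open('s9.pkl','wb'))
b8=onz(pickle.load(open('s8.pkl','rb')),209/4+250,166/4+130,.146); t=onz(T,245/4+250,160/4+130,.104)
uy=np.array([.1478,.989,0]); print('remaining at s=.1392:',(t-b8)@uy)
```

```text
t 15.7 tcp [0.4875 0.0878 0.0903] jaw 81.52 xaxis [ 0.004 -0.001 -1.   ] F [ 4.5 -3.1  4.1] open 0.305 q [-0.03  0.06  2.12 -0.    0.96 -1.45]
remaining at s=.1392: 0.032463374321453596
```

>>> drive_tool --pt "0 0.1 0 0 0.15" --pt "0 0.1 0 0 0.15" --pt "0 0 0 0 0.15"

```text
time: 16.05
eef_pos: [0.4879, 0.0898, 0.0903]
tcp_rot: [0.052, 0.704, -0.053, 0.707]
contact_force: [4.0, -2.0, 4.2]
opening: 0.305
```

>>> drive_tool --pt "0 0.1 0 0 0.15" --pt "0 0 0 0 0.15"

```text
time: 16.25
eef_pos: [0.488, 0.0907, 0.0903]
tcp_rot: [0.052, 0.704, -0.053, 0.707]
contact_force: [5.0, -4.2, 4.5]
opening: 0.304
```

>>> drive_tool --pt "0 0.1 0 0 0.15" --pt "0 0 0 0 0.15"

```text
time: 16.45
eef_pos: [0.4882, 0.0916, 0.0903]
tcp_rot: [0.052, 0.704, -0.053, 0.707]
contact_force: [5.1, -3.6, 4.2]
opening: 0.299
```

>>> drive_tool --pt "0 0.1 0 0 0.15" --pt "0 0 0 0 0.15"

```text
time: 16.65
eef_pos: [0.4884, 0.0927, 0.0903]
tcp_rot: [0.052, 0.704, -0.053, 0.707]
contact_force: [5.3, -2.4, 3.6]
opening: 0.306
```

>>> drive_tool --pt "0 0.1 0 0 0.15" --pt "0 0 0 0 0.15"

```text
time: 16.85
eef_pos: [0.4885, 0.0937, 0.0903]
tcp_rot: [0.052, 0.704, -0.053, 0.707]
contact_force: [6.0, -3.2, 4.5]
opening: 0.306
```

>>> drive_tool --pt "0 0.1 0 0 0.15" --pt "0 0 0 0 0.15"

```text
time: 17.05
eef_pos: [0.4888, 0.0951, 0.0903]
tcp_rot: [0.052, 0.704, -0.052, 0.707]
contact_force: [6.1, -1.5, 3.6]
opening: 0.301
```

>>> drive_tool --pt "0 0.1 0 0 0.15" --pt "0 0 0 0 0.15"

```text
time: 17.25
eef_pos: [0.489, 0.0962, 0.0902]
tcp_rot: [0.052, 0.704, -0.052, 0.707]
contact_force: [5.3, -1.1, 4.0]
opening: 0.307
```

>>> drive_tool --pt "0 0.1 0 0 0.15" --pt "0 0 0 0 0.15"

```text
time: 17.45
eef_pos: [0.4892, 0.0975, 0.0903]
tcp_rot: [0.053, 0.703, -0.052, 0.707]
contact_force: [6.5, 1.1, 3.5]
opening: 0.309
```

The detent is starting to pull: Fy has changed sign.

>>> drive_tool --pt "0 0.1 0 0 0.15" --pt "0 0 0 0 0.15"

```text
time: 17.65
eef_pos: [0.4894, 0.0985, 0.0903]
tcp_rot: [0.053, 0.703, -0.052, 0.707]
contact_force: [6.8, 0.3, 3.5]
opening: 0.305
```

>>> drive_tool --pt "0 0.1 0 0 0.15" --pt "0 0 0 0 0.15"

```text
time: 17.85
eef_pos: [0.4894, 0.0988, 0.0903]
tcp_rot: [0.052, 0.704, -0.053, 0.707]
contact_force: [5.5, -2.2, 4.8]
opening: 0.305
```

>>> drive_tool --pt "0 0.1 0 0 0.15" --pt "0 0 0 0 0.15" --pt "0 0 0 0 0.15"

```text
time: 18.15
eef_pos: [0.4895, 0.0991, 0.0903]
tcp_rot: [0.051, 0.704, -0.053, 0.707]
contact_force: [5.9, -5.9, 4.7]
opening: 0.304
```

The force climbs stiffly with almost no travel, so the ball is against the notch's far flank. I'll back the command off to take the load away.

>>> drive_tool --pt "0 -0.1 0 0 0.15" --pt "0 -0.05 0 0 0.15" --pt "0 0 0 0 0.15" --pt "0 0 0 0 0.15"

```text
time: 18.55
eef_pos: [0.4894, 0.0988, 0.0903]
tcp_rot: [0.053, 0.703, -0.052, 0.707]
contact_force: [6.2, -1.4, 2.7]
opening: 0.305
```

>>> drive_tool --pt "0 -0.1 0 0 0.15" --pt "0 0 0 0 0.15" --pt "0 0 0 0 0.15"

```text
time: 18.85
eef_pos: [0.4894, 0.0986, 0.0903]
tcp_rot: [0.053, 0.703, -0.052, 0.707]
contact_force: [8.0, 2.1, 2.7]
opening: 0.305
```

It resists in both directions, so the carriage is held in the notch. I'll centre the load and ease the side force.

>>> drive_tool --pt "0 0.05 0.1 0 0.15" --pt "0 0 0 0 0.15" --pt "0 0 0 0 0.15" --pt "0 0 0 0 0.15" --pt "0 0 0 0 0.15"

```text
time: 19.35
eef_pos: [0.4894, 0.0987, 0.0903]
tcp_rot: [0.053, 0.704, -0.052, 0.706]
contact_force: [3.3, 1.3, 6.4]
opening: 0.309
```

Run:
```python
from h import *
plan()
c=read_camera('side'); d=read_camera('scene')
im=np.zeros((400,800,3),np.uint8); im[:,:400]=cv2.resize(c['frame'][130:230,250:350],None,fx=4,fy=4,interpolation=2); im[:,400:]=cv2.resize(d['frame'][180:280,220:320],None,fx=4,fy=4,interpolation=2)
cv2.imwrite('pics/s10.png',im[:,:,::-1])
```

```text
t 19.35 tcp [0.4894 0.0987 0.0903] jaw 81.51 xaxis [ 0.002  0.001 -1.   ] F [3.3 1.3 6.4] open 0.309 q [-0.    0.07  2.11  0.    0.96 -1.43]
```

View pics/s10.png

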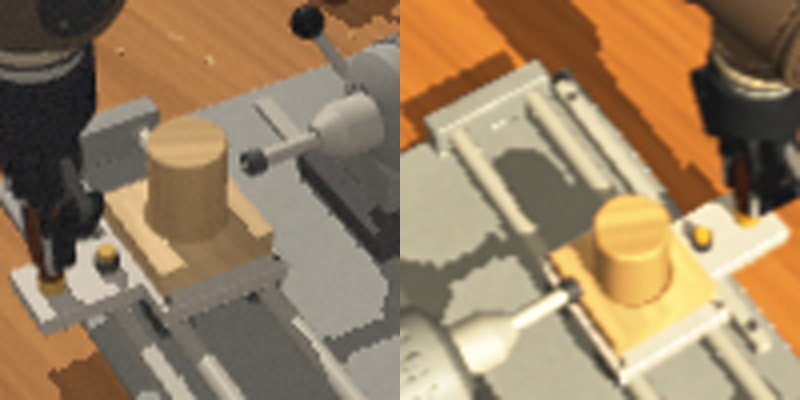

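The blank is upright in the pocket, and the bit points at its axis in both views. The slide position of 0.170 agrees with the 0.172 predicted from the camera.

```bash
python3 -c "
from plant import sign_off; print(sign_off())"
```

```text
the job is handed in; nothing more can be done
None
```

The blank is seated in the pocket, the carriage is in the detent notch, and I handed the job in at about 19.5 s with the grip still on the handle. Sign-off gave no verdict, so what follows rests on my own checks.

- **Blank:** I lowered it until it met the pocket floor with about 6 N, at the height I had predicted, and then let go. The later pictures show it upright in the pocket.
- **Carriage:** I slid it in 1 mm steps near the notch. The detent pull showed, then a stiff rise on the far side, to about 6 N over 0.3 mm. Backing off also met resistance, so I centred the load there.
- **Last reading:** The force along the slide was about 1 to 2 N. The opening was 0.31 (about 26 mm, against the 27 mm handle) with the grip set to 40 N.
- **Bit line:** The carriage stopped about 2 mm short of the side camera's last estimate of the bit line, within that camera's error. An early estimate put the line about 6 mm short of the stop. I trusted the feel of the detent over both.
- **Side load:** About 3 N across the slide and 6 N upwards remained on the tool at the end. I eased the sideways part but did not clear it.
- **Bystanders:** I did not measure the billet, wax tin or gouge again at the end; the arm did not knowingly touch any of them.

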